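# Set out the tested valves for fitting

## Robot

A 7-joint arm with a two-finger parallel gripper is mounted at the origin on the work surface. World frame = base frame: x ahead of the robot, y to its left, z up, the work surface at z = 0. Lengths are in m, angles in rad, forces in N, time in s.
With the tool pointing down it reaches from about 0.425 to 0.925 m from the base axis. Payload 6.8 kg.
Tool frame: the origin (TCP) lies on the front face of the gripper's body, between the roots of the fingers; the fingertips stand 73 mm ahead of it and the grasp point (between the pads) lies 54 mm ahead of it (env.nose_length is the distance from the TCP to the fingertips, in m); z points along the fingers, y is the direction in which the jaws open and shut (so a half turn about z gives the same grasp; the last joint's range is limited). The gripper opens to 85 mm and grips with 20 to 120 N. Pads are 22 mm wide; open, the fingers measure 114 mm over their backs; the gripper's body (76 mm by 85 mm) begins 54 mm behind the grasp point. The pads swing forward as they close: fully open they stand 13 mm farther back than shut.
Start: joints at [1.179, 0.477, 0.022, 1.555, -0.011, 1.109, -0.083], TCP at [0.189, -0.648, 0.304] pointing down, gripper open.
Joint ranges: [-2.96, 2.96], [-0.34, 2.1], [-1.41, 1.46], [0.24, 2.44], [-1.37, 4.51], [0.17, 1.92], [-2.96, 2.96]. Speed limits (rad/s): [2.39, 2.39, 3.14, 3.14, 3.14, 3.14, 3.14].

## Interface

Orientations are given as a unit quaternion [w, x, y, z].
In Python, from cell import env, kin, camera, calibration, job gives the robot as it stands. The module is installed in compiled form; this text tells all that it offers. Calls block until the motion is done:
- env.reach(position, orientation): joint-space move of the TCP to a pose.
- env.movel(position, velocity=0.15, rot=None, stop_force=None): straight line of the TCP; rot=None keeps the orientation; velocity is the mean speed in m/s. With stop_force (N) it stops when the force on the tool has changed by that much, and returns True; else False.
- env.goto_joints(angles): joint-space move.
- env.grip(opening, f_grip=None): finger opening in m; f_grip is the grip in N (None keeps the last); returns when the fingers have stopped.
- env.dwell(seconds).
- kin.inverse_kinematics(position, orientation): joint angles nearest the present ones, or None.
- env.get_state(): the state.
- camera(name): name is "scene" or "top"; returns (picture, depth): 420x560x3 uint8, blue, green, red; 420x560 float32, m along the optical axis (not along the pixel's ray), 0 where there is no reading.
- calibration(name): a dict with "fx", "fy", "cx", "cy" (pixels), "rvec" (rotation vector, rad) and "tvec" (3), from world to camera coordinates, as OpenCV has them. Camera axes: x right, y down, z forward; pixel columns grow to the right and rows downward; lengths in m; the calibration is good to about 2 mm. A picture is of the moment at which its call begins. calibration takes no time and is no camera call.
A pose or a line that the arm cannot do raises env.PlanningError and nothing moves.
- job.job_done(): hands the job in, once; it reports no verdict.
The state is a dict: "time": time; "qpos": joint angles; "joint_velocities": joint speeds; "joint_torque": joint torques, N m; "tcp_pos": TCP position; "orientation": TCP orientation; "force": force on the tool from outside, world axes, zero at the start; "torque": the same for the moment, N m; "opening": finger opening in m.
Only numpy, scipy, OpenCV 4.12 (cv2) and the standard library are available. Lean on these libraries where they do the work, as an engineer would, in place of code of your own. Each camera call takes 0.05 s, during which the arm holds its last target. There are 200 camera calls.

## Task

Three of the valves in the slotted stand have passed their test: take out the red-based one first, then the yellow-based, then the blue-based, and set each down gently, standing upright, in the shallow dish lined in its own colour, never dropping it in or knocking it over. Leave the black-based valve in the stand, and leave the chrome knob, the fuse holder and the coil plug where they lie.

Things in the scene. Friction and masses are not known exactly. Their poses are not given: they have to be found in the camera images.
- valve_red: glass valve with a red base and top cap, upright in a slot of the fixed wooden stand. Base 40 mm across, 22 mm high; above it a clear glass cylinder (grip here) 30 mm across from 22 to 80 mm, a dome to 91 mm, a cap 14 mm across to 99 mm. Origin: centre of its underside, z up its axis. 50 to 100 g.
- valve_yellow: glass valve with a yellow base and top cap, upright in a slot of the fixed wooden stand. Base 40 mm across, 22 mm high; above it a clear glass cylinder (grip here) 30 mm across from 22 to 80 mm, a dome to 91 mm, a cap 14 mm across to 99 mm. Origin: centre of its underside, z up its axis. 50 to 100 g.
- valve_blue: glass valve with a blue base and top cap, upright in a slot of the fixed wooden stand. Base 40 mm across, 22 mm high; above it a clear glass cylinder (grip here) 30 mm across from 22 to 80 mm, a dome to 91 mm, a cap 14 mm across to 99 mm. Origin: centre of its underside, z up its axis. 50 to 100 g.
- valve_black: glass valve with black base and cap, same shape as the others; it stays in the stand. The stand, 310 x 70 x 28 mm, holds the four valves in one straight row along its length, 80 mm apart: slots 47 mm square, 14 mm deep, floors 14 mm above the desk, so valves lift straight up. Origin: centre of its underside.
- dish_red: shallow round dark-wood dish with a red lining, fixed to the desk: 74 mm across outside, 16 mm high, 66 mm across inside at the rim (63 mm lining), the lining 8 mm above the desk. Origin: centre of its underside, on the desk; z up.
- dish_yellow: shallow round dark-wood dish with a yellow lining, fixed to the desk: 74 mm across outside, 16 mm high, 66 mm across inside at the rim (63 mm lining), the lining 8 mm above the desk. Origin: centre of its underside, on the desk; z up.
- dish_blue: shallow round dark-wood dish with a blue lining, fixed to the desk: 74 mm across outside, 16 mm high, 66 mm across inside at the rim (63 mm lining), the lining 8 mm above the desk. Origin: centre of its underside, on the desk; z up.
- knob: chrome panel knob lying loose on the desk, 38 mm across, 21 mm high, a bystander. Origin: centre of its underside.
- fuse_holder: red bakelite fuse holder lying loose on the desk, 20 x 50 (its y) x 22 mm, with brass clips, a bystander. Origin: centre of its underside.
- coil_plug: brass coil plug with a green winding round it and a brass top, upright and loose on the desk, 32 mm across, 34 mm high, a bystander. Origin: centre of its underside.
Not all that is in view belongs to the job. Leave any green or turquoise look-alike of the dish_yellow alone.

How it is judged:
On the way, in this order (a step that is already met when the one before it is completed fails the run):
1. the red valve stands released in the red dish (horizontal distance between valve_red and dish_red below 0.014 m and z of valve_red in the frame of dish_red between 0.004 and 0.012 m and angle between valve_red's own z axis and vertical below 0.1 rad and contact force between the fingers and valve_red below 0.05 N and linear speed of valve_red below 0.02 m/s), for 0.2 s.
2. the yellow valve stands released in the yellow dish (horizontal distance between valve_yellow and dish_yellow below 0.014 m and z of valve_yellow in the frame of dish_yellow between 0.004 and 0.012 m and angle between valve_yellow's own z axis and vertical below 0.1 rad and contact force between the fingers and valve_yellow below 0.05 N and linear speed of valve_yellow below 0.02 m/s), for 0.2 s.
3. the blue valve stands released in the blue dish (horizontal distance between valve_blue and dish_blue below 0.014 m and z of valve_blue in the frame of dish_blue between 0.004 and 0.012 m and angle between valve_blue's own z axis and vertical below 0.1 rad and contact force between the fingers and valve_blue below 0.05 N and linear speed of valve_blue below 0.02 m/s), for 0.2 s.
At the end, for the whole second after the job is handed in: Red, yellow and blue valves each stand upright (0.1 rad) on the lining of their own colour's dish (within 14 mm of its centre, underside 4 to 12 mm above the dish's), released, slower than 20 mm/s; black valve within 20 mm, knob, fuse holder and coil plug within 25 mm of their starts (all of step 1 and all of step 2 and all of step 3 and distance of valve_black from where it was at the start of the episode below 0.02 m and distance of each of knob, fuse_holder, coil_plug from where it was at the start of the episode below 0.025 m); the robot touches nothing.
It fails at once if the black-based valve moved by more than 20 mm, or the knob, fuse holder or coil plug by more than 25 mm (distance of valve_black from where it was at the start of the episode above 0.02 m or distance of any of knob, fuse_holder, coil_plug from where it was at the start of the episode above 0.025 m).
It fails at once if a valve dropped into its dish (let go more than 8 mm above the lining) ((contact force between the fingers and valve_red below 0.01 N and horizontal distance between valve_red and dish_red below 0.04 m and z of valve_red in the frame of dish_red above 0.016 m and angle between valve_red's own z axis and vertical below 0.5 rad) or (contact force between the fingers and valve_yellow below 0.01 N and horizontal distance between valve_yellow and dish_yellow below 0.04 m and z of valve_yellow in the frame of dish_yellow above 0.016 m and angle between valve_yellow's own z axis and vertical below 0.5 rad) or (contact force between the fingers and valve_blue below 0.01 N and horizontal distance between valve_blue and dish_blue below 0.04 m and z of valve_blue in the frame of dish_blue above 0.016 m and angle between valve_blue's own z axis and vertical below 0.5 rad)).
It fails at once if a valve knocked over (angle between any of valve_red, valve_yellow, valve_blue's own z axis and vertical above 1 rad).
It also fails if it takes over 102 s, if anything falls off the work surface, if the arm or the gripper's body presses on something with over 40 N, if the wrist force passes 120 N, or if a joint passes its speed limit or range.

## Working session

There is one attempt and no reset: what is moved stays moved. The work goes in short steps, each a Python script; the robot and the scene stay as the last script left them, time stands still between calls to the robot, and variables do not carry over. Pictures are saved under pics/ and viewed, about 12 in all and at most 16, crops included, and the job is handed in when it is done.

```bash
mkdir -p pics
python3 - <<'E'
from cell import env,camera,calibration
import cv2,numpy as np
for n in("scene","top"):
    p,d=camera(n); cv2.imwrite(f"pics/{n}0.png",p); np.savez(f"{n}0.npz",p=p,d=d)
    c=calibration(n); R=cv2.Rodrigues(np.array(c["rvec"],float))[0]; print(n,c,"cam",-R.T@np.array(c["tvec"]).ravel())
s=env.get_state();print(s["time"],s["tcp_pos"],s["orientation"],s["opening"])
E
```

```text
scene {'fx': 421.0076574936283, 'fy': 421.0076574936283, 'cx': 277.932795128046, 'cy': 215.89347140973402, 'rvec': array([ 1.62687024,  2.00181148, -0.74496481]), 'tvec': array([ 0.06291075, -0.34626505,  1.30843801])} cam [1.11466152 0.15684885 0.75418527]
top {'fx': 467.97885806285535, 'fy': 467.97885806285535, 'cx': 286.2079015158875, 'cy': 206.9124580928231, 'rvec': array([ 2.09805235, -2.15529369,  0.1856226 ]), 'tvec': array([0.07720217, 0.5016336 , 0.77772181])} cam [0.35814968 0.06273308 0.85454141]
0.1 [ 0.18887661 -0.6476121   0.30305059] [-7.82991852e-04  9.89945745e-01  1.41445305e-01 -1.85705680e-04] 0.08537861859859244
```

View pics/top0.png

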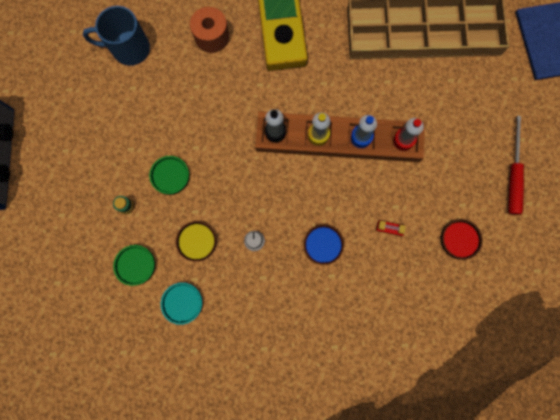

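View pics/scene0.png

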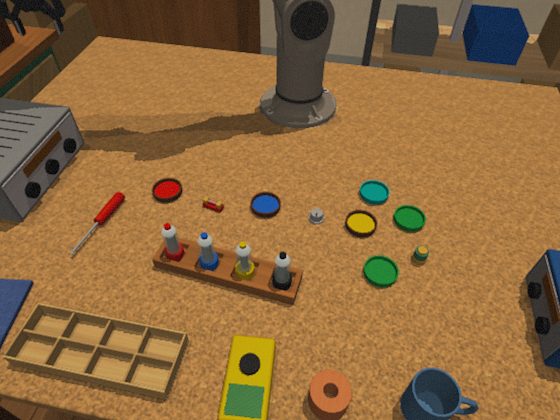

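The top view shows the linings: red (461,239), blue (324,244) and yellow (197,241). The decoys are green at (170,175) and (135,265), and turquoise at (182,303). The valve bases are black (276,132), yellow (319,134), blue (362,138) and red (405,141). The knob is at (254,240), the fuse holder at (391,228) and the coil plug at (123,204).

```bash
cat > h.py <<'E'
import cv2,numpy as np
from cell import env,kin,camera,calibration,job
HUE={'red':[(0,6),(174,180)],'yellow':[(22,34)],'blue':[(108,125)]}
def ray(n,uv,z):
    c=calibration(n);R=cv2.Rodrigues(np.array(c["rvec"],float))[0];o=-R.T@np.array(c["tvec"],float).ravel()
    d=R.T@np.array([(uv[0]-c["cx"])/c["fx"],(uv[1]-c["cy"])/c["fy"],1]);return (o+d*(z-o[2])/d[2])[:2]
def blobs(p,col,amin=8):
    h=cv2.cvtColor(p,cv2.COLOR_BGR2HSV);m=0
    for a,b in HUE[col]: m=m|cv2.inRange(h,(a,190,70),(b,255,255))
    N,_,st,ce=cv2.connectedComponentsWithStats(m)
    return [(st[i,4],st[i,2],st[i,3],ce[i]) for i in range(1,N) if st[i,4]>=amin]
E
python3 - <<'E'
from h import *
for n in("top","scene"):
    p=np.load(n+"0.npz")["p"]
    for c in HUE:
        for a,w,h,ce in blobs(p,c):
            print(n,c,a,w,h,ce.round(1),"z8",ray(n,ce,.008).round(3),"z25",ray(n,ce,.025).round(3),"z110",ray(n,ce,.110).round(3))
p=np.load("top0.npz")["p"]
a=cv2.resize(p[90:170,245:435],None,fx=4,fy=4,interpolation=cv2.INTER_CUBIC)
b=cv2.resize(p[150:285,115:495],None,fx=2,fy=2)
cv2.imwrite("pics/crop1.png",np.vstack([a,b]))
E
```

```text
top red 37 7 7 [417.  122.2] z8 [ 0.667 -0.188] z25 [ 0.66  -0.183] z110 [ 0.629 -0.158]
top red 161 24 23 [403.2 141.3] z8 [ 0.63 -0.16] z25 [ 0.624 -0.155] z110 [ 0.597 -0.133]
top red 673 15 51 [516.4 188.9] z8 [ 0.532 -0.362] z25 [ 0.529 -0.353] z110 [ 0.511 -0.311]
top red 1044 36 37 [460.5 239.3] z8 [ 0.442 -0.25 ] z25 [ 0.44  -0.244] z110 [ 0.432 -0.213]
top red 26 13 4 [392.3 223.6] z8 [ 0.474 -0.129] z25 [ 0.472 -0.125] z110 [ 0.46  -0.106]
top red 75 25 8 [390.  231.5] z8 [ 0.46  -0.124] z25 [ 0.458 -0.12 ] z110 [ 0.447 -0.101]
top yellow 1767 48 69 [283.4  40. ] z8 [0.843 0.06 ] z25 [0.833 0.061] z110 [0.785 0.061]
top yellow 28 6 6 [321.5 116.6] z8 [ 0.683 -0.008] z25 [ 0.676 -0.007] z110 [0.644 0.001]
top yellow 123 21 18 [318.6 137.7] z8 [ 0.641 -0.001] z25 [0.636 0.   ] z110 [0.607 0.007]
top yellow 1014 37 36 [195.9 241. ] z8 [0.452 0.229] z25 [0.45  0.226] z110 [0.44  0.209]
top blue 24 5 6 [369.1 119.7] z8 [ 0.674 -0.098] z25 [ 0.668 -0.095] z110 [ 0.636 -0.079]
top blue 87 21 16 [359.8 140.5] z8 [ 0.633 -0.078] z25 [ 0.628 -0.075] z110 [ 0.6   -0.061]
top blue 901 
[... 2605 characters left out ...]
8 [-0.439  0.561] z25 [-0.404  0.552] z110 [-0.227  0.506]
scene blue 10 5 5 [477.3  52.3] z8 [-0.45   0.579] z25 [-0.414  0.569] z110 [-0.236  0.521]
scene blue 12 6 4 [517.8  52.1] z8 [-0.484  0.724] z25 [-0.448  0.711] z110 [-0.266  0.646]
scene blue 9 7 4 [482.8  55.8] z8 [-0.428  0.595] z25 [-0.393  0.585] z110 [-0.217  0.536]
scene blue 10 4 7 [490.3  57.5] z8 [-0.421  0.62 ] z25 [-0.386  0.61 ] z110 [-0.211  0.557]
scene blue 144 25 16 [265.7 204.1] z8 [ 0.441 -0.004] z25 [ 0.456 -0.   ] z110 [0.533 0.018]
scene blue 14 6 5 [203.7 235.7] z8 [ 0.565 -0.12 ] z25 [ 0.577 -0.113] z110 [ 0.64  -0.082]
scene blue 14 6 8 [214.  261.9] z8 [ 0.629 -0.076] z25 [ 0.64 -0.07] z110 [ 0.695 -0.044]
```

View pics/crop1.png

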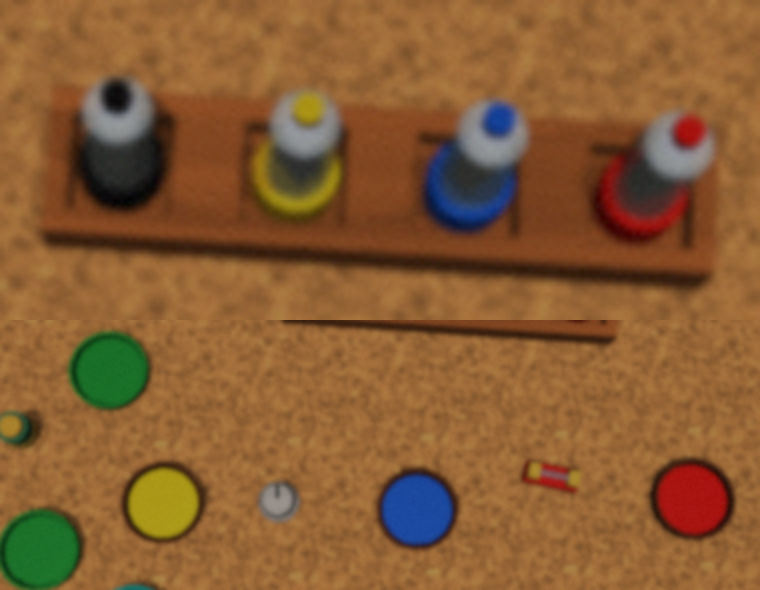

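The two views agree within about 3 mm (7 mm for the red dish in y). The caps are 80 mm apart as stated, and the linings come out at the right size. The yellow dish is the one at (196,241), because the other lookalikes are green or turquoise and not yellow. I'll start with the red valve.

```bash
cat >> h.py <<'E'
from scipy.spatial.transform import Rotation
V={'red':(.630,-.159),'yellow':(.644,-.001),'blue':(.637,-.080)}
D={'red':(.442,-.252),'yellow':(.4515,.227),'blue':(.440,-.002)}
YAW=np.arctan2(-.088,.996); G=.056+.054   # TCP above valve underside when gripped
def quat(a):
    y=np.array([np.cos(a),np.sin(a),0]);z=np.array([0,0,-1.]);x=np.cross(y,z)
    return Rotation.from_matrix(np.c_[x,y,z]).as_quat(scalar_first=True)
def best(xy,z):
    q=env.get_state()["qpos"];c=[]
    for k in(-1,0,1):
        j=kin.inverse_kinematics([*xy,z],quat(YAW+k*np.pi))
        if j is not None:c.append((np.abs(np.array(j)-q).max(),k,np.round(j,2)))
    return min(c,key=lambda t:t[0])
def st(m):
    s=env.get_state();print(m,round(s["time"],2),s["tcp_pos"].round(4),s["force"].round(2),round(s["opening"],4),flush=True)
def pick(c,rise=.27):
    k=best(V[c],.26)[1]; env.reach([*V[c],.26],quat(YAW+k*np.pi)); st('over')
    hit=env.movel([*V[c],.014+G],velocity=.1,stop_force=8); st(f'down {hit}')
    if hit: raise SystemExit
    env.grip(.02,30); st('grip')
    env.movel([*V[c],rise],velocity=.1); st('up')
def place(c):
    k=best(D[c],.25)[1]; env.reach([*D[c],.25],quat(YAW+k*np.pi)); st('over dish')
def lower(c,xy=None):
    xy=D[c] if xy is None else xy
    env.movel([*xy,.03+G],velocity=.1); hit=env.movel([*xy,.004+G],velocity=.02,stop_force=2.5); st(f'set {hit}')
def release(xy):
    env.grip(.085); st('open'); env.dwell(.3); env.movel([*xy,.26],velocity=.12); st('clear')
E
python3 - <<'E'
from h import *
for c in V:print(c,best(V[c],.26),best(V[c],.124),best(D[c],.25),best(D[c],.12))
pick('red')
p,d=camera('scene');cv2.imwrite('pics/s1.png',p)
E
```

```text
red (np.float64(0.666452992390751), 0, array([ 0.51,  0.53, -0.51,  1.63,  0.28,  1.05, -0.17])) (np.float64(0.6870443872895), 0, array([ 0.49,  0.69, -0.48,  1.72,  0.41,  0.83, -0.26])) (np.float64(0.44892825388739976), 0, array([ 0.76,  0.3 , -0.43,  1.98,  0.16,  0.89,  0.16])) (np.float64(0.5129839900603821), 0, array([ 0.7 ,  0.5 , -0.38,  2.07,  0.31,  0.63,  0.03]))
yellow (np.float64(0.834898248719215), 0, array([ 0.34,  0.54, -0.62,  1.64,  0.35,  1.07, -0.46])) (np.float64(0.9002040513947172), 0, array([ 0.28,  0.69, -0.53,  1.73,  0.45,  0.84, -0.54])) (np.float64(1.0689282328142773), 0, array([ 0.25,  0.46, -1.05,  1.96,  0.47,  1.  , -1.11])) (np.float64(1.276567905062876), 0, array([ 0.17,  0.68, -0.97,  2.05,  0.78,  0.83, -1.36]))
blue (np.float64(0.741867030741039), 0, array([ 0.44,  0.53, -0.57,  1.65,  0.32,  1.06, -0.32])) (np.float64(0.7679714735425232), 0, array([ 0.41,  0.69, -0.54,  1.74,  0.45,  0.84, -0.42])) (np.float64(0.7555687096355109), 0, array([ 0.52,  0.23, -0.73,  2.11,  0.2 ,  0.87, -0.42])) (np.float64(0.7950235217824553), 0, array([ 0.38,  0.46, -0.62,  2.21,  0.47,  0.6 , -0.67]))
over 2.45 [ 0.6296 -0.1608  0.2599] [-0.18 -1.08 -0.37] 0.0851
down False 3.96 [ 0.6305 -0.1591  0.1248] [-0.63 -0.17 -0.27] 0.0854
grip 4.51 [ 0.6301 -0.159   0.1242] [-0.26  0.21  1.39] 0.029
up 6.12 [ 0.6297 -0.159   0.2692] [-0.59 -0.7  -0.61] 0.0291
```

View pics/s1.png

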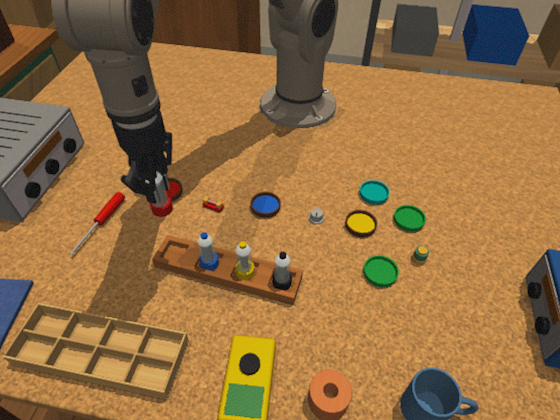

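The red valve is held upright at (160,205) and its slot is empty; the other three valves are undisturbed. Next I lower it into the red dish and check before letting go.

Run:
```python
from h import *
place('red'); lower('red')
A=[]
for n in('scene','top'):
    p,d=camera(n);u=(165,189) if n=='scene' else (455,235)
    A.append(cv2.resize(p[max(0,u[1]-60):u[1]+60,u[0]-60:u[0]+60],(390,390),interpolation=cv2.INTER_CUBIC))
cv2.imwrite('pics/r1.png',np.hstack(A))
```

```text
over dish 7.02 [ 0.4437 -0.2514  0.2507] [ 0.55 -0.1  -1.74] 0.0292
set True 9.28 [ 0.4422 -0.252   0.1179] [ 0.08 -0.37  3.15] 0.0293
```

View pics/r1.png

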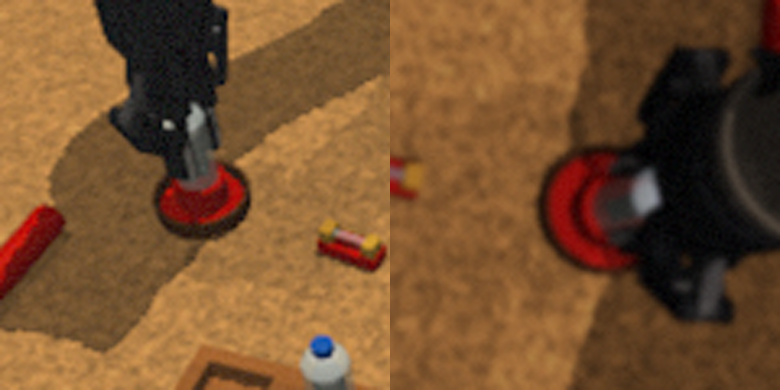

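The red valve touched down at TCP z = 0.1179 (0.118 expected) and stands upright, centred in the red lining. I'll release it and go on to yellow.

Run:
```python
from h import *
release(D['red'])
pick('yellow')
env.reach([.55,.1,.28],quat(YAW)); place('yellow')
p,d=camera('scene');cv2.imwrite('pics/s2.png',p)
for a,w,h,ce in blobs(p,'red'):
    if ce[0]<200: print(a,ce.round(1),ray('scene',ce,.104).round(3),ray('scene',ce,.019).round(3))
```

```text
open 9.96 [ 0.4414 -0.2518  0.1174] [-0.66  0.47 -0.06] 0.0855
clear 11.6 [ 0.4416 -0.2518  0.2593] [0.46 0.08 0.39] 0.0849
over 12.82 [ 0.6436 -0.0032  0.2596] [-0.63 -0.2  -0.36] 0.0852
down False 14.33 [ 0.6445 -0.0009  0.1247] [-0.27  0.67  0.54] 0.0853
grip 14.88 [ 0.6441 -0.001   0.1242] [-0.31  0.6   2.31] 0.0294
up 16.48 [ 0.6437 -0.0011  0.2692] [-0.44  0.05 -0.85] 0.0292
over dish 17.78 [0.4524 0.2264 0.2498] [ 0.43 -0.14 -0.8 ] 0.0293
23 [159.6 160.1] [ 0.443 -0.254] [ 0.355 -0.308]
270 [167. 190.] [ 0.531 -0.202] [ 0.455 -0.248]
378 [109.4 207.8] [ 0.606 -0.299] [ 0.539 -0.358]
```

View pics/s2.png

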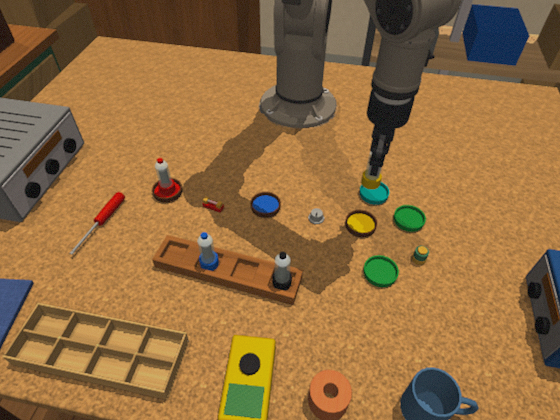

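The red valve stands upright in its dish, cap at (160,160), or (0.443, -0.254) in the world, within a few mm of the dish centre. The yellow valve is held at (372,178), high above its dish at (361,223). I'll lower it now.

Run:
```python
from h import *
lower('yellow')
A=[]
for n in('scene','top'):
    p,d=camera(n);u=(360,215) if n=='scene' else (196,236)
    A.append(cv2.resize(p[u[1]-60:u[1]+60,u[0]-60:u[0]+60],(390,390),interpolation=cv2.INTER_CUBIC))
cv2.imwrite('pics/y1.png',np.hstack(A))
```

```text
set True 20.08 [0.4516 0.2269 0.1179] [1.44 0.36 3.32] 0.0296
```

View pics/y1.png

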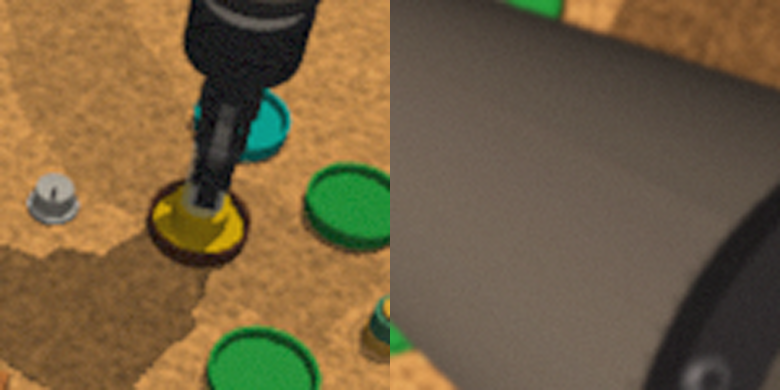

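The yellow valve touched down at z = 0.1179 and sits centred in the yellow lining in the scene view (the arm blocks the top view). I'll release it, then pick up blue and lower it.

Run:
```python
from h import *
release(D['yellow'])
pick('blue'); place('blue'); lower('blue')
p,d=camera('scene')
for a,w,h,ce in blobs(p,'yellow'):
    if ce[0]>300: print(a,ce.round(1),ray('scene',ce,.104).round(3))
cv2.imwrite('pics/b1.png',cv2.resize(p[110:310,130:450],(800,500),interpolation=cv2.INTER_CUBIC))
```

```text
open 20.77 [0.4509 0.2265 0.1175] [0.72 0.85 0.49] 0.0851
clear 22.4 [0.4512 0.2267 0.2593] [-0.32 -0.17 -0.42] 0.0853
over 23.74 [ 0.6367 -0.0776  0.2601] [0.63 0.1  0.34] 0.0847
down False 25.25 [ 0.6375 -0.08    0.1248] [0.13 0.76 0.26] 0.0852
grip 25.79 [ 0.6371 -0.08    0.1241] [-0.45  0.73  0.48] 0.0296
up 27.4 [ 0.6367 -0.0801  0.2692] [ 1.15  0.08 -0.73] 0.0291
over dish 28.26 [ 0.4416 -0.0023  0.2506] [ 0.54 -0.3  -0.13] 0.0291
set True 30.52 [ 0.4402 -0.002   0.1178] [0.46 0.66 1.64] 0.0293
24 [367.3 194. ] [0.452 0.224]
337 [360.6 223.9] [0.54  0.216]
```

View pics/b1.png

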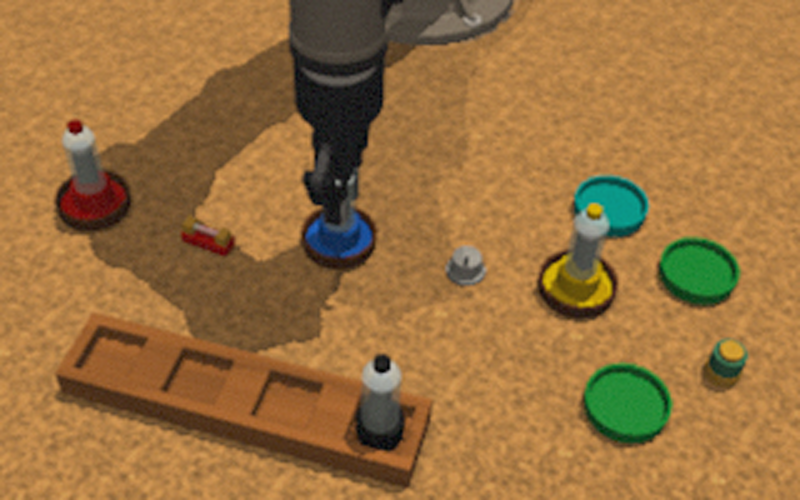

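The red and yellow valves stand upright in their dishes (crop pixels (85,170) and (585,255)). Blue is down and centred in its dish at (340,235), and black is still in the stand. I'll release blue and do a last check.

Run:
```python
from h import *
release(D['blue']); env.reach([.45,-.45,.32],quat(YAW)); env.dwell(.5)
p,d=camera('scene');cv2.imwrite('pics/f1.png',p)
for c in ('red','blue','yellow'):
    for a,w,h,ce in blobs(p,c):
        if 140<ce[0]<400 and 130<ce[1]<240: print(c,a,ce.round(1),'cap',ray('scene',ce,.104).round(3),'dish',D[c])
st('end')
```

```text
open 31.15 [ 0.4394 -0.0021  0.1175] [-0.06 -0.05  0.55] 0.0854
clear 32.78 [ 0.4396 -0.0021  0.2594] [-0.38 -0.1   0.17] 0.0854
red 25 [159.6 160. ] cap [ 0.443 -0.254] dish (0.442, -0.252)
red 263 [167.1 190. ] cap [ 0.531 -0.201] dish (0.442, -0.252)
red 83 [212.7 206.7] cap [ 0.558 -0.09 ] dish (0.442, -0.252)
blue 42 [257.4 204.5] cap [ 0.532 -0.   ] dish (0.44, -0.002)
blue 23 [274.9 203.7] cap [0.522 0.035] dish (0.44, -0.002)
yellow 24 [367.3 194. ] cap [0.452 0.224] dish (0.4515, 0.227)
yellow 333 [360.5 223.8] cap [0.54  0.216] dish (0.4515, 0.227)
end 34.99 [ 0.45 -0.45  0.32] [ 0.02 -0.06  0.08] 0.0851
```

View pics/f1.png

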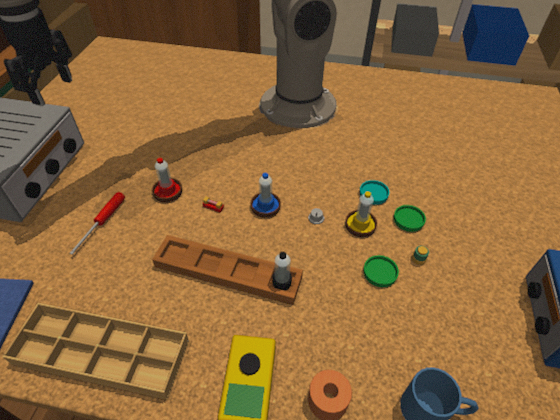

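All three valves stand upright in their own dishes: red (163,178), blue (265,192), yellow (365,212). The black valve and the bystanders are where they started, and the arm is clear.

```bash
python3 -c "
from cell import job;print(job.job_done())"
```

```text
the job is handed in; nothing more can be done
None
```

I moved the red, then yellow, then blue valve from the stand into the dish of its own colour, and handed the job in at about 35 s of the 102 s allowed. I lowered each valve until it touched the lining, at TCP z = 0.118 m as expected, and only then opened the fingers.

- **Valves:** in the last picture all three stand upright and released. The measured caps lie about 2 mm (red) and 3 mm (yellow) from the dish centres. The blue cap wasn't picked up by the final colour mask, so I judged blue by eye, along with its touchdown height.
- **Left alone:** the black valve, knob, fuse holder and coil plug show no visible movement, but I checked this by eye and did not measure it.
- **Disagreements:** the two cameras differed by 7 mm on the red dish in y, so I aimed between them. The arm blocked the top view for the yellow check.

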